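# Calibrate the parts-counting scale

### The job

Calibrate the bench scale: set the larger of the two steel check weights gently upright in the centre of the scale's round pan and let go of it; then take the stylus (the slim handle over a round collar, with a thin pin) out of the tool rack, reach its pin down through the hole in the scale's console and press the recessed button fully down. Finish while still gripping the stylus and holding the button down with it, with the weight still standing on the pan, and leave all the other loose things where they are.

Things in the scene. Friction and masses are not known exactly. Their poses are not given: they have to be found in the camera images.
- scale: grey bench scale, fixed, 260 (its x) x 200 (its y) mm; origin under its centre on the table, z up. The raised console, 84 mm wide along x, top 60 mm above the table, lies at its -x end; the round pan lies at its +x end over a housing 46 mm high
- pan_centre (a point): centre of the upper face of the round steel pan (diameter 130 mm, unloaded 70 mm above the table), where a thin dark ring 54 mm across is marked; it moves down with the pan
- pan (a joint): how far the pan is pressed down, m: 0 unloaded, at most 0.008; spring 1 N per mm, so the 500 g weight sinks it by about 5 mm; its centre lies 45 mm along the scale's +x from the scale's origin
- aperture (a point): centre of the round hole, 16 mm in diameter, in the console's top with a thin metal bezel, at the level of that top (60 mm above the table); the hole goes straight down through a plate 12 mm thick; axes as the scale's. The button lies straight below
- button_top (a point): centre of the upper face of the recessed button (23 mm across, wider than the hole), 25 mm below the console's top when not pressed; moves down with the button
- cal_button (a joint): how far the recessed button is pressed down, m: 0 released, 0.006 fully down against a hard stop; spring: starts to move at 1.5 N, fully down at about 5 N, springs back when let go
- check_weight: the larger check weight: upright plain steel cylinder, diameter 38 mm, 50 mm high, with a knob on top (neck 18 mm, knob 26 mm across), 70 mm high in all, 500 g; origin at the centre of its underside, z up. It stands on the mat
- small_weight: the smaller check weight of the same shape: diameter 27 mm, 48 mm high in all, 200 g; bystander; origin at the centre of its underside
- mat: flat black rubber mat, fixed, 80 (its x) x 200 (its y) x 4 mm; the two weights and a coupling stand on it in a row along its y, 60 mm apart and up to 12 mm off the middle line, in any order; origin at the centre of its underside
- rack: plain aluminium tool rack, fixed: a plate 60 (its x) x 200 (its y) mm, 10 mm thick, its top 75 mm above the table, on two end legs, with three 14 mm holes in a row along its y, 60 mm apart, a tool hanging in each by its collar or handle, in any order; origin on the table under its centre
- stylus: the stylus, upright in the rack, pin down, 50 g; origin at the lower tip of the pin, z up towards the handle. Steel pin 6 mm in diameter from 0 to 58 mm, black collar 24 mm in diameter from 58 to 64 mm (rests on the rack's plate), straight black handle 16 mm in diameter from 64 to 134 mm
- nut_driver: bystander tool in the rack: thick shaft 11 mm, black handle 32 mm in diameter and 70 mm high; origin at its lower tip
- screwdriver: bystander tool in the rack: flat-bladed shaft 7 mm, short bulbous black handle 34 mm in diameter and 54 mm high; origin at its lower tip
- coupling: brass hose coupling on the mat, 40 mm across, 42 mm high; bystander; origin at the centre of its underside
- coupling_b: a second such coupling, on the table near the far corner of the scale; bystander
- jar: glass jar with a steel cap, 64 mm across, 85 mm high; bystander; origin at the centre of its underside

How it is judged:
By the outcome, as a careful person would: the job done as asked, in the order asked, and still so for the second after the job is handed in, while the arm keeps its last pose, push and grip.
It also fails if it takes over 56 s, if anything falls off the work surface, if the arm or the gripper's body presses on something with over 40 N, if the wrist force passes 120 N, or if a joint passes its speed limit or range.

### The arm

A 7-joint arm with a two-finger parallel gripper is mounted at the origin on the work surface. World frame = base frame: x ahead of the robot, y to its left, z up, the work surface at z = 0. Lengths are in mm, angles in rad, forces in N, time in s.
With the tool pointing down it reaches from about 425 to 1025 mm from the base axis. Payload 9.4 kg.
Tool frame: the origin (TCP) lies on the centre line of the jaws, within the pads' length; the fingertips stand 25 mm ahead of it and the grasp point (between the pads) lies 6 mm ahead of it; z points along the fingers, y is the line along which they close (so a half turn about z gives the same grasp; the last joint's range is limited). The gripper opens to 85 mm and grips with 20 to 120 N. Pads are 22 mm wide; open, the fingers measure 114 mm over their backs; the gripper's body (76 mm by 85 mm) begins 54 mm behind the grasp point. The pads swing forward as they close: fully open they stand 13 mm farther back than shut.
Start: joints at [1.065, 0.599, -0.003, 1.599, 0.002, 0.943, -0.08], TCP at [301.432, -659.365, 256.275] pointing down, gripper open.
Joint ranges: [-2.57, 2.57], [-0.35, 1.97], [-1.29, 1.29], [0.11, 2.56], [-1.05, 4.19], [0.11, 1.86], [-2.63, 2.63]. Speed limits (rad/s): [2.22, 2.22, 3.01, 3.01, 3.14, 3.14, 3.14].

### API

Orientations are given as a unit quaternion [x, y, z, w].
In Python, from plant import env gives the robot as it stands.
- The arm moves only by the tool servo_tool, never from a script. Its argument "rows" is a list of rows, each a list of 3 entries, a list of its own where there are three numbers: the shift along the tool's x, y, z in mm, then the turn, a rotation vector about the tool's x, y, z in rad, then the opening, from 0 (shut) to 1 (fully open). In form: [[[tx, ty, tz], [rx, ry, rz], hand], ...]. A call has 1 to 20 rows; each row is the pose to reach, as a shift and turn from the pose commanded when the call began, along the tool's axes at that moment; what a row does not reach only later rows make up. A row lasts 1/8 s, in which the tool goes at most 62.5 mm and 10.7 degrees, less where a joint would pass 70% of its speed; a pose out of reach is approached as far as the arm can. A call with a gripper value outside its range is refused whole. The fingers move at their own pace and stop on an object; "grip_force" is the grip in N (left out, the last holds). Time passes only in rows, so rows that repeat a pose let the fingers close. It gives the time, the measured TCP pose, the force and the opening at its end, in the units of the state.
- env.sense(): the state, without advancing time (a new reading comes with each control period).
- env.capture(name): name is "scene" or "top" or "wrist"; returns a dict with "frame" (384x512x3 uint8, red, green, blue), "depth" (384x512 float32, mm along the optical axis (not along the pixel's ray), 0 where there is no reading), "vertical_fov" (degrees; the focal length in pixels is half the picture's height over the tangent of half this angle, whatever the lens; pixels are square), "cx", "cy" (the principal point, pixels), "R" (3x3) and "t" (3): a world point X has camera coordinates R X + t; the wrist camera has in their place "tool_from_camera" (4x4, takes a point from camera to tool coordinates, whose origin is the TCP and whose axes are the flange's). Camera axes: x right, y down, z forward; pixel columns grow to the right and rows downward; lengths in mm; the calibration is good to about 2 mm. A picture is of the moment at which its call begins: read the wrist's pose just before it.
- env.finish_job(): hands the job in, once; it reports no verdict.
The state is a dict: "t": time; "joint_positions": joint angles; "joint_vel": joint speeds; "tau": joint torques, N m; "ee_pos": TCP position; "tcp_rot": TCP orientation; "ft_force": force on the tool from outside, world axes, zero at the start; "ft_torque": the same for the moment, N m; "gripper_width": finger opening in mm.
Only numpy, scipy, OpenCV 4.12 (cv2) and the standard library are available. Lean on these libraries where they do the work, as an engineer would, in place of code of your own. Each camera call takes 0.05 s, during which the arm holds its last target. There are 200 camera calls.

## Working session

There is one attempt and no reset: what is moved stays moved. The work goes in short steps, Python scripts to look and compute and a tool call to move; the robot and the scene stay as the last step left them, time stands still between calls to the robot, and variables do not carry over. Pictures are saved under pics/ and viewed, on a budget of 10 in all, crops included, one or two more only if the job needs it, and the job is handed in when it is done.

Besides the shell and the picture viewer there is one more tool, called after "Call:" as a command line: name --argument value ..., lists and objects as JSON in quotes. servo_tool: Moves the arm, as the interface text tells. Its arguments: {"type":"object","properties":{"rows":{"type":"array"},"grip_force":{"type":"number"}},"required":["rows"]}

```bash
mkdir -p pics; ls; python3 - <<'E'
from plant import env
import cv2,numpy as np
print(env.sense())
for n in("scene","top"):
    c=env.capture(n); cv2.imwrite(f"pics/{n}0.png",c["frame"][:,:,::-1]); np.savez(f"pics/{n}0.npz",**c)
    print(n,c["vertical_fov"],c["cx"],c["cy"],c["R"],c["t"])
a=cv2.imread("pics/scene0.png");b=cv2.imread("pics/top0.png")
E
```

```text
pics
{'t': 0.0, 'joint_positions': array([ 1.0653244 ,  0.60013455, -0.00253056,  1.60013706,  0.00182056,
        0.94287856, -0.07980947]), 'joint_vel': array([ 0.00015609, -0.00185537, -0.00094103,  0.00131146,  0.00012727,
       -0.00054649, -0.0003643 ]), 'tau': array([-1.22199330e-03, -7.76465964e+01,  1.56440321e+00, -2.58012789e+01,
        1.23114188e-02,  9.07885667e-03,  2.25569443e-05]), 'ee_pos': array([ 301.21947923, -658.99010063,  255.40773586]), 'tcp_rot': array([ 9.77101528e-01,  2.12772175e-01, -2.45840092e-04, -7.38059595e-04]), 'ft_force': array([ 0.23755345, -0.33268738,  1.0015947 ]), 'ft_torque': array([-0.00386422,  0.01283397, -0.0155479 ]), 'gripper_width': 85.41817563153414}
scene 51.47908489686102 258.03637671312254 190.3050267009083 [[ 0.03145511  0.99928343 -0.02105237]
 [ 0.65353614 -0.03649911 -0.75601477]
 [-0.75624142  0.01002205 -0.65421592]] [ -34.78512056 -326.43079614 1416.8811317 ]
top 46.78493841479783 250.77458181912385 189.2906323066729 [[ 1.20236142e-03 -9.99999251e-01  2.29219032e-04]
 [-9.91268334e-01 -1.22208727e-03 -1.31854455e-01]
 [ 1.31854636e-01 -6.86808587e-05 -9.91269060e-01]] [ -12.67693188  591.33566757 1154.26219999]
```

View pics/scene0.png

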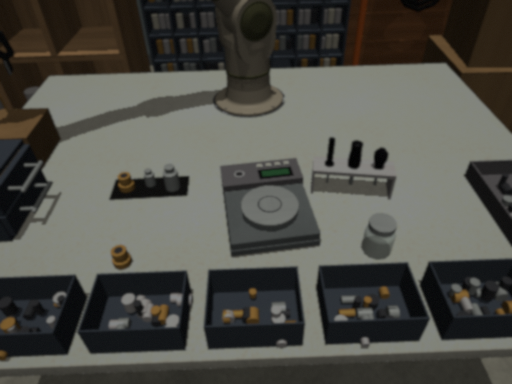

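View pics/top0.png

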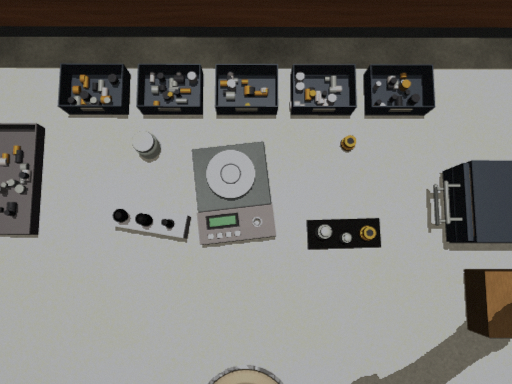

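The scene view shows the scale in the middle, with the mat (big weight about (171,178)) to the left and the rack (stylus about (331,152), slim handle) to the right. In the top view the big weight is at (325,231), the pan ring at (231,174), the aperture at (257,222) and the stylus at about (167,223).

```bash
cat > h.py <<'E'
import numpy as np,cv2
from scipy.spatial.transform import Rotation as Ro
def f_of(c): return 192/np.tan(np.radians(float(c["vertical_fov"]))/2)
def ray(c,u,v): return np.array([(u-c["cx"])/f_of(c),(v-c["cy"])/f_of(c),1.])
def on_plane(c,u,v,z):
    R,t=c["R"],c["t"]; o=-R.T@t; d=R.T@ray(c,u,v); return o+d*(z-o[2])/d[2]
def wristcam(env):
    s=env.sense(); c=env.capture("wrist"); T=np.array(c["tool_from_camera"]); Rw=Ro.from_quat(s["tcp_rot"]).as_matrix()
    Rc=Rw@T[:3,:3]; o=Rw@T[:3,3]+s["ee_pos"]; c["R"]=Rc.T; c["t"]=-Rc.T@o; c["s"]=s; return c
def depthpt(c,u,v):
    p=ray(c,u,v)*c["depth"][int(round(v)),int(round(u))]; return c["R"].T@(p-c["t"])
def shift(s,target):  # tool-frame shift to world target
    return Ro.from_quat(s["tcp_rot"]).inv().apply(np.array(target)-s["ee_pos"])
E
python3 - <<'E'
from h import *
c=dict(np.load("pics/top0.npz"));s=dict(np.load("pics/scene0.npz"))
f=c["frame"].astype(int)
for n,u,v,z in[("big",325,231,74),("small",346,238,52),("coup",368,233,46),("pan",231,174,70),("ap",257,222,60),("sty",165,222,151),("nut",142,219,150),("drv",121,215,140),("jar",144,142,85)]:
    print(n,on_plane(c,u,v,z).round(),depthpt(c,u,v).round())
for n,u,v,z in[("big",170,168,74),("sty",331,140,151),("pan",270,205,70),("ap",239,174,60)]:
    print(n,on_plane(s,u,v,z).round(),depthpt(s,u,v).round())
# rectangles: mat, scale, rack from top depth heights
D=c["depth"];vv,uu=np.mgrid[:384,:512];P=np.stack([(uu-c["cx"])/f_of(c)*D,(vv-c["cy"])/f_of(c)*D,D],-1)
W=(P-c["t"])@c["R"]
def rect(m,n):
    m=cv2.morphologyEx(m.astype(np.uint8),cv2.MORPH_OPEN,np.ones((3,3)))
    k,l,st,_=cv2.connectedComponentsWithStats(m)
    i=1+np.argmax(st[1:,4]); q=W[l==i][:,:2].astype(np.float32); print(n,len(q),cv2.minAreaRect(q))
X,Y,Z=W[...,0],W[...,1],W[...,2]
rect((abs(uu-344)<45)&(abs(vv-234)<20)&(f.sum(2)<120),"mat")
rect((abs(uu-234)<45)&(abs(vv-194)<56)&(Z>35),"scale")
rect((abs(uu-234)<45)&(abs(vv-194)<56)&(Z>63)&(Z<80),"pan")
rect((abs(uu-152)<45)&(abs(vv-222)<25)&(Z>63)&(Z<85),"rack")
E
```

```text
big [ 478. -203.   74.] [ 478. -203.   76.]
small [ 461. -262.   52.] [ 461. -262.   49.]
coup [ 474. -321.   46.] [ 474. -320.   50.]
pan [628.  40.  70.] [628.  40.  68.]
ap [502. -28.  60.] [504. -29.  35.]
sty [497. 195. 151.] [497. 195. 150.]
nut [504. 251. 150.] [504. 252. 146.]
drv [514. 305. 140.] [515. 308. 129.]
jar [710. 268.  85.] [710. 268.  86.]
big [ 488. -200.   74.] [ 486. -200.   72.]
sty [503. 194. 151.] [502. 195. 150.]
pan [633.  43.  70.] [634.  43.  71.]
ap [505. -27.  60.] [495. -28.  52.]
mat 1555 ((472.8834533691406, -187.26504516601562), (77.37462615966797, 352.9554138183594), 1.7188833951950073)
scale 7057 ((571.076416015625, 36.120208740234375), (283.433837890625, 200.01637268066406), 6.645596981048584)
pan 1871 ((628.7488403320312, 42.945343017578125), (126.7271499633789, 128.65426635742188), 89.96011352539062)
rack 1402 ((507.0959777832031, 257.7432861328125), (201.9782257080078, 59.95132064819336), 80.31871795654297)
```

```bash
python3 - <<'E'
from h import *
from plant import env
s=env.sense(); print(shift(s,[482,-202,220]))
E
```

```text
[ 354.41417279 -340.43637306   35.9293494 ]
```

Call:
servo_tool --rows '[[[354, -340, 36], [0, 0, -1.141], 1], [[354, -340, 36], [0, 0, -1.141], 1], [[354, -340, 36], [0, 0, -1.141], 1], [[354, -340, 36], [0, 0, -1.141], 1], [[354, -340, 36], [0, 0, -1.141], 1], [[354, -340, 36], [0, 0, -1.141], 1], [[354, -340, 36], [0, 0, -1.141], 1], [[354, -340, 36], [0, 0, -1.141], 1], [[354, -340, 36], [0, 0, -1.141], 1], [[354, -340, 36], [0, 0, -1.141], 1], [[354, -340, 36], [0, 0, -1.141], 1], [[354, -340, 36], [0, 0, -1.141], 1]]'

```text
t: 1.6
ee_pos: [481.5, -204.1, 220.2]
tcp_rot: [0.708, 0.706, -0.0, 0.0]
ft_force: [-0.1, -0.4, 0.3]
gripper_width: 85.3
```

```bash
python3 - <<'E'
from h import *
from plant import env
c=wristcam(env); s=c["s"]; print(s["ee_pos"],s["tcp_rot"],s["ft_force"])
cv2.imwrite("pics/w1.png",c["frame"][:,:,::-1]); np.savez("pics/w1.npz",**c)
D=c["depth"];vv,uu=np.mgrid[:384,:512];f=f_of(c)
W=(np.stack([(uu-c["cx"])/f*D,(vv-c["cy"])/f*D,D],-1)-c["t"])@c["R"]
m=((W[...,2]>60)&(W[...,2]<85)&(D>0)&(np.hypot(W[...,0]-482,W[...,1]+202)<35)).astype(np.uint8)
q=W[m>0]; print(len(q),cv2.minEnclosingCircle(q[:,:2].astype(np.float32)),q[:,2].max())
E
```

```text
[ 481.53344549 -204.14593008  220.22813719] [ 7.08202792e-01  7.06009051e-01 -1.59371880e-04  1.16554571e-05] [-0.10082446 -0.41620804  0.34337612]
475 ((478.5980529785156, -205.4625244140625), 12.909248352050781) 75.89121941010762
```

View pics/w1.png

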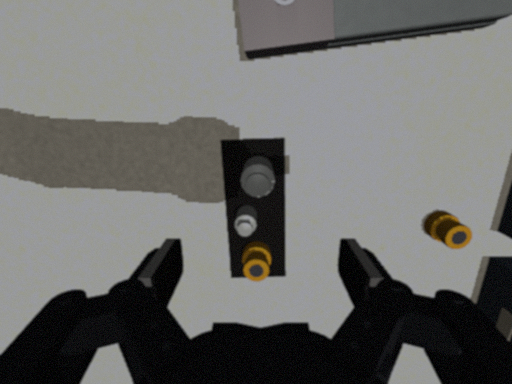

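The wrist view shows the mat with the big weight's knob at (258,180), the small weight at (245,225) and the coupling at (257,265). The measured knob radius is 12.9 mm and its top is at 76 mm, which agrees with the given sizes. Next I descend on it.

Call:
servo_tool --rows '[[[-1, -3, 60], [0, 0, 0], 1], [[-1, -3, 110], [0, 0, 0], 1], [[-1, -3, 150], [0, 0, 0], 1], [[-1, -3, 170], [0, 0, 0], 1], [[-1, -3, 180], [0, 0, 0], 1], [[-1, -3, 180], [0, 0, 0], 1], [[-1, -3, 180], [0, 0, 0], 0.6], [[-1, -3, 180], [0, 0, 0], 0.45], [[-1, -3, 180], [0, 0, 0], 0.35], [[-1, -3, 180], [0, 0, 0], 0.2], [[-1, -3, 180], [0, 0, 0], 0.2], [[-1, -3, 180], [0, 0, 0], 0.2]]' --grip_force 40

```text
t: 3.15
ee_pos: [479.1, -204.2, 41.1]
tcp_rot: [0.708, 0.707, 0.0, 0.001]
ft_force: [-1.4, 0.6, 6.6]
gripper_width: 37.3
```

Call:
servo_tool --rows '[[[0, 0, -10], [0, 0, 0], 0.2], [[0, 0, -50], [0, 0, 0], 0.2], [[0, 0, -110], [0, 0, 0], 0.2], [[25, 30, -160], [0, 0, 0], 0.2], [[65, 80, -160], [0, 0, 0], 0.2], [[100, 120, -160], [0, 0, 0], 0.2], [[120, 145, -160], [0, 0, 0], 0.2], [[120, 145, -160], [0, 0, 0], 0.2], [[120, 145, -160], [0, 0, 0], 0.2]]'

```text
t: 4.28
ee_pos: [622.9, -84.7, 200.0]
tcp_rot: [0.708, 0.707, -0.001, -0.001]
ft_force: [0.2, -0.4, -5.6]
gripper_width: 37.4
```

```bash
python3 - <<'E'
from h import *
from plant import env
c=wristcam(env); s=c["s"]; print(s["ee_pos"],s["tcp_rot"],s["ft_force"],s["gripper_width"])
cv2.imwrite("pics/w2.png",c["frame"][:,:,::-1]); np.savez("pics/w2.npz",**c)
D=c["depth"];vv,uu=np.mgrid[:384,:512];f=f_of(c)
W=(np.stack([(uu-c["cx"])/f*D,(vv-c["cy"])/f*D,D],-1)-c["t"])@c["R"]
m=(abs(W[...,2]-69)<5)&(D>0)&(np.hypot(W[...,0]-628,W[...,1]-42)<90)
q=W[m]; print(len(q),cv2.minEnclosingCircle(q[:,:2].astype(np.float32)),np.median(q[:,2]))
E
```

```text
[622.88826691 -84.74993064 199.98766559] [ 7.07553533e-01  7.06658979e-01 -9.09161523e-04 -5.08528823e-04] [ 0.16879783 -0.36563799 -5.64014721] 37.36055784837752
16182 ((629.0709228515625, 41.738365173339844), 64.98035430908203) 70.70790726548375
```

View pics/w2.png

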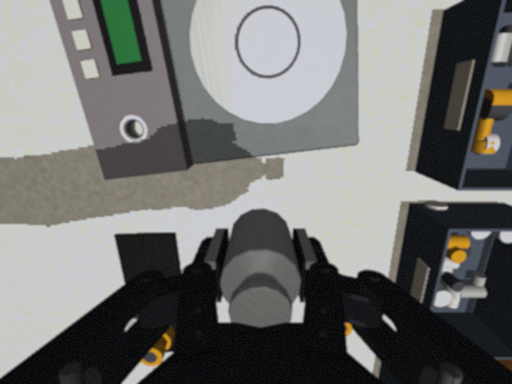

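The held weight is upright between the jaws at about (260,265). The pan ring is at (268,41) and the aperture bezel at (133,128). I'll measure the ring, the hole and the held knob.

```bash
python3 - <<'E'
from h import *
c=dict(np.load("pics/w2.npz",allow_pickle=True)); s=c["s"].item(); e=s["ee_pos"]
g=cv2.cvtColor(c["frame"],cv2.COLOR_RGB2GRAY)
def ells(u0,v0,r,th,z):
    x0,y0=max(u0-r,0),max(v0-r,0)
    m=(g[y0:v0+r,x0:u0+r]<th).astype(np.uint8)
    for k in cv2.findContours(m,cv2.RETR_LIST,cv2.CHAIN_APPROX_NONE)[0]:
        if len(k)>=20:
            (u,v),ax,_=cv2.fitEllipse(k); p=on_plane(c,u+x0,v+y0,z); print((u+x0,v+y0),ax,p.round(1))
print("ring");ells(268,41,40,90,70)
print("ap");ells(133,128,20,70,60)
D=c["depth"];vv,uu=np.mgrid[:384,:512];f=f_of(c)
W=(np.stack([(uu-c["cx"])/f*D,(vv-c["cy"])/f*D,D],-1)-c["t"])@c["R"]
m=(W[...,2]>e[2]+18)&(D>0)&(abs(W[...,2]-e[2])<40)&(np.hypot(W[...,0]-e[0],W[...,1]-e[1])<18)
q=W[m]; print(len(q),cv2.minEnclosingCircle(q[:,:2].astype(np.float32)),np.percentile(q[:,2],[5,50,95]), e)
E
```

```text
ring
ap
(138.07999801635742, 143.08654022216797) (9.477422714233398, 34.4935302734375) [505.4 -42.   60. ]
(130.89715385437012, 128.94412422180176) (9.647305488586426, 16.08805274963379) [500.4 -28.7  60. ]
2584 ((623.1356811523438, -85.67122650146484), 13.052359580993652) [226.34122107 231.77732381 233.12573944] [622.88826691 -84.74993064 199.98766559]
```

Call:
servo_tool --rows '[[[50, 3, 0], [0, 0, 0], 0.2], [[90, 5, 0], [0, 0, 0], 0.2], [[115, 6, 0], [0, 0, 0], 0.2], [[127.5, 6, 15], [0, 0, 0], 0.2], [[127.5, 6, 45], [0, 0, 0], 0.2], [[127.5, 6, 70], [0, 0, 0], 0.2], [[127.5, 6, 83], [0, 0, 0], 0.2], [[127.5, 6, 88], [0, 0, 0], 0.2], [[127.5, 6, 90], [0, 0, 0], 0.2], [[127.5, 6, 91.5], [0, 0, 0], 0.2], [[127.5, 6, 93], [0, 0, 0], 0.2], [[127.5, 6, 94], [0, 0, 0], 0.2], [[127.5, 6, 95], [0, 0, 0], 0.2], [[127.5, 6, 95], [0, 0, 0], 0.2], [[127.5, 6, 95], [0, 0, 0], 0.2]]'

```text
t: 6.2
ee_pos: [630.5, 43.4, 105.4]
tcp_rot: [0.707, 0.707, 0.0, 0.0]
ft_force: [-0.4, 0.2, -1.4]
gripper_width: 36.7
```

```bash
python3 - <<'E'
from h import *
from plant import env
s=env.sense(); print(s["ee_pos"],s["ft_force"],s["gripper_width"])
c=dict(np.load("pics/w2.npz",allow_pickle=True)); print(on_plane(c,268,41,70))
for n in("scene",):
    k=env.capture(n); cv2.imwrite("pics/s1.png",cv2.resize(k["frame"][130:260,190:350,::-1],None,fx=4,fy=4,interpolation=cv2.INTER_CUBIC))
E
```

```text
[630.47053019  43.43457273 105.44790388] [-0.35789348  0.19428617 -1.39263163] 36.71525309058499
[629.16097667  43.11735904  70.        ]
```

The pan now carries about 4 N and the weight is within about 2 mm of centre. I'll lower it 1 mm, open and rise straight up.

Call:
servo_tool --rows '[[[0, -1, 0.6], [0, 0, 0], 0.2], [[0, -1, 1], [0, 0, 0], 0.2], [[0, -1, 1], [0, 0, 0], 0.45], [[0, -1, 1], [0, 0, 0], 0.5], [[0, -1, 1], [0, 0, 0], 0.6], [[0, -1, 1], [0, 0, 0], 0.8], [[0, -1, 1], [0, 0, 0], 1], [[0, -1, 1], [0, 0, 0], 1], [[0, -1, 1], [0, 0, 0], 1], [[0, -1, -10], [0, 0, 0], 1], [[0, -1, -50], [0, 0, 0], 1], [[0, -1, -100], [0, 0, 0], 1], [[0, -1, -150], [0, 0, 0], 1], [[0, -1, -150], [0, 0, 0], 1]]'

```text
t: 8.0
ee_pos: [631.1, 43.9, 260.3]
tcp_rot: [0.708, 0.707, 0.003, 0.002]
ft_force: [0.6, 0.1, -0.1]
gripper_width: 85.7
```

```bash
python3 - <<'E'
from h import *
from plant import env
s=env.sense(); print(s["ee_pos"],s["ft_force"],s["gripper_width"])
c=env.capture("scene"); D=c["depth"]
cv2.imwrite("pics/s2.png",cv2.resize(c["frame"][110:260,190:400,::-1],None,fx=3,fy=3,interpolation=cv2.INTER_CUBIC))
vv,uu=np.mgrid[:384,:512];f=f_of(c)
W=(np.stack([(uu-c["cx"])/f*D,(vv-c["cy"])/f*D,D],-1)-c["t"])@c["R"]
m=(W[...,2]>80)&(W[...,2]<150)&(np.hypot(W[...,0]-629,W[...,1]-42)<45); q=W[m]
print(len(q),q.min(0),q.max(0))
E
```

```text
[631.06951794  43.8558512  260.29421185] [ 0.61104133  0.0732918  -0.05052291] 85.6548546487126
403 [617.76930935  25.33711501  80.03869128] [650.69009572  60.99106059 137.56748394]
```

View pics/s2.png

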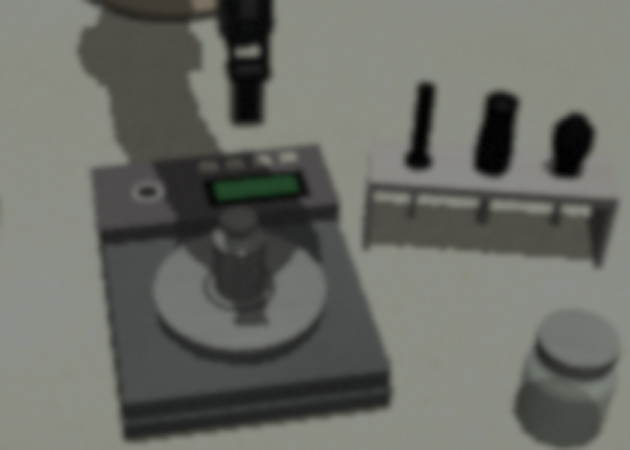

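The weight stands upright and centred in the ring. The stylus is the rack tool nearest the scale: handle (425,110) in this crop, collar on the plate. Next I move beside it for a closer look.

Call:
servo_tool --rows '[[[30, -60, 0], [0, 0, 0.154], 1], [[60, -110, 0], [0, 0, 0.154], 1], [[66, -131, 0], [0, 0, 0.154], 1], [[66, -131, 0], [0, 0, 0.154], 1], [[66, -131, 0], [0, 0, 0.154], 1], [[66, -131, 0], [0, 0, 0.154], 1]]'

```text
t: 8.8
ee_pos: [499.2, 109.0, 254.9]
tcp_rot: [0.76, 0.65, -0.0, -0.0]
ft_force: [0.2, 0.3, 0.4]
gripper_width: 85.5
```

```bash
python3 - <<'E'
from h import *
from plant import env
c=wristcam(env); s=c["s"]; print(s["ee_pos"],s["tcp_rot"],s["joint_positions"])
cv2.imwrite("pics/w3.png",c["frame"][:,:,::-1]); np.savez("pics/w3.npz",**c)
D=c["depth"];vv,uu=np.mgrid[:384,:512];f=f_of(c)
W=(np.stack([(uu-c["cx"])/f*D,(vv-c["cy"])/f*D,D],-1)-c["t"])@c["R"]
for z0,z1 in((142,160),(85,142)):
    m=(W[...,2]>z0)&(W[...,2]<z1)&(D>0)&(np.hypot(W[...,0]-500,W[...,1]-195)<25)
    q=W[m]; print(len(q),cv2.minEnclosingCircle(q[:,:2].astype(np.float32)),np.median(q[:,2]),q.min(0),q.max(0))
m=(abs(W[...,2]-75)<5)&(D>0)&(np.hypot(W[...,0]-507,W[...,1]-257)<150)
print(cv2.minAreaRect(W[m][:,:2].astype(np.float32)))
E
```

```text
[499.23420924 108.95777598 254.8504109 ] [ 7.60170795e-01  6.49723279e-01 -1.16744366e-04 -9.27029119e-05] [-0.06665385  0.36498316 -0.34282894  2.06974156  0.17978404  0.73477079
 -0.67890933]
335 ((496.5321044921875, 196.98448181152344), 7.80399751663208) 151.43478513339318 [488.92276638 189.24759245 142.37406963] [504.25648863 204.49663985 153.36374519]
44 ((497.0904235839844, 196.9517059326172), 8.095368385314941) 130.23618510617553 [492.90729493 189.1374023   85.29122841] [504.78462804 203.88241486 139.86283047]
((500.4088439941406, 220.22256469726562), (126.51631164550781, 60.12630844116211), 80.43888092041016)
```

View pics/w3.png

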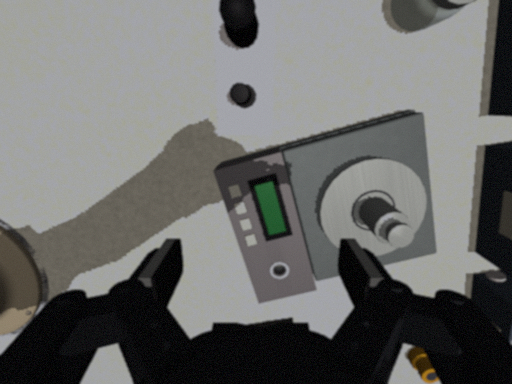

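The stylus handle top is at (241,95) and the aperture at (279,270), with the weight still standing. The stylus measures r = 7.8 mm with its top at 151 mm, as expected, so I go to grasp it.

Call:
servo_tool --rows '[[[50, -9, 0], [0, 0, 0], 1], [[86.5, -16, 0], [0, 0, 0], 1], [[86.5, -16, 0], [0, 0, 0], 1], [[86.5, -16, 40], [0, 0, 0], 1], [[86.5, -16, 80], [0, 0, 0], 1], [[86.5, -16, 115], [0, 0, 0], 1], [[86.5, -16, 132], [0, 0, 0], 1], [[86.5, -16, 134], [0, 0, 0], 1], [[86.5, -16, 134], [0, 0, 0], 1]]'

```text
t: 9.98
ee_pos: [496.3, 197.0, 121.6]
tcp_rot: [0.76, 0.65, 0.0, 0.0]
ft_force: [1.1, 0.6, 0.3]
gripper_width: 85.5
```

```bash
python3 - <<'E'
from h import *
from plant import env
s=env.sense(); print(s["ee_pos"],s["ft_force"],shift(s,[496.6,197,121]))
c=dict(np.load("pics/w3.npz",allow_pickle=True)); print(on_plane(c,279,270,60),on_plane(c,279,270,56))
c=dict(np.load("pics/w2.npz",allow_pickle=True)); print(on_plane(c,133,128,60))
E
```

```text
[496.30531011 196.99014121 121.56784242] [1.11576814 0.57225112 0.27077836] [0.05551832 0.28946139 0.56790331]
[503.02167558 -29.08599734  60.        ] [502.91523845 -31.82927066  56.        ]
[502.5322381  -27.85378595  60.        ]
```

Aligned. All four aperture estimates agree at about (502.7, -28.3).

Call:
servo_tool --rows '[[[0, 0, 0], [0, 0, 0], 0.4], [[0, 0, 0], [0, 0, 0], 0.1], [[0, 0, 0], [0, 0, 0], 0.05], [[0, 0, 0], [0, 0, 0], 0.05], [[0, 0, 0], [0, 0, 0], 0.05], [[0, 0, 0], [0, 0, 0], 0.05], [[0, 0, 0], [0, 0, 0], 0.05], [[0, 0, -10], [0, 0, 0], 0.05], [[0, 0, -40], [0, 0, 0], 0.05], [[0, 0, -80], [0, 0, 0], 0.05], [[0, 0, -110], [0, 0, 0], 0.05], [[0, 0, -110], [0, 0, 0], 0.05], [[0, 0, -110], [0, 0, 0], 0.05]]' --grip_force 60

```text
t: 11.6
ee_pos: [495.6, 197.2, 231.1]
tcp_rot: [0.76, 0.65, -0.0, 0.0]
ft_force: [0.3, -0.1, -1.6]
gripper_width: 14.5
```

```bash
python3 - <<'E'
from h import *
from plant import env
s=env.sense(); print(s["ee_pos"],s["ft_force"],s["gripper_width"],shift(s,[502.7,-28.3,s["ee_pos"][2]]))
c=env.capture("scene")
cv2.imwrite("pics/s3.png",cv2.resize(c["frame"][70:220,220:430,::-1],None,fx=3,fy=3,interpolation=cv2.INTER_CUBIC))
E
```

```text
[495.55117334 197.15648101 231.0668566 ] [ 0.33902421 -0.05666626 -1.55063647] 14.475903206324915 [-2.21645550e+02  4.18924449e+01  6.14139496e-02]
```

View pics/s3.png

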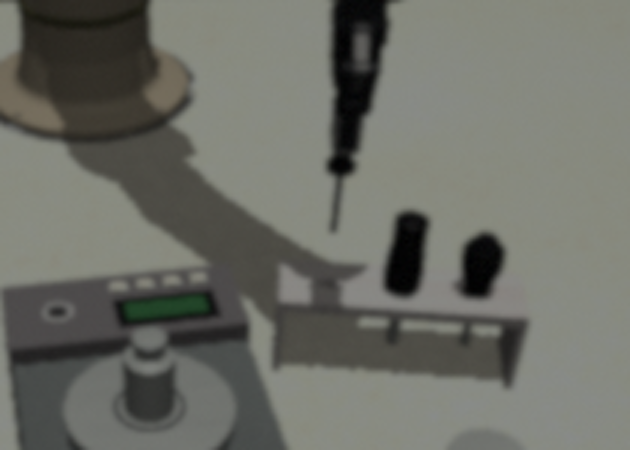

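Stylus held (width 14.5), pin tip at (334,232) in the crop. Its lean matches the perspective lean of the other tools. Now I move over the aperture.

Call:
servo_tool --rows '[[[-40, 8, 0], [0, 0, 0], 0.05], [[-90, 17, 0], [0, 0, 0], 0.05], [[-145, 27, 0], [0, 0, 0], 0.05], [[-190, 36, 0], [0, 0, 0], 0.05], [[-215, 41, 0], [0, 0, 0], 0.05], [[-221.5, 42, 0], [0, 0, 0], 0.05], [[-221.5, 42, 25], [0, 0, 0], 0.05], [[-221.5, 42, 40], [0, 0, 0], 0.05], [[-221.5, 42, 45], [0, 0, 0], 0.05], [[-221.5, 42, 45], [0, 0, 0], 0.05], [[-221.5, 42, 45], [0, 0, 0], 0.05]]'

```text
t: 13.02
ee_pos: [503.5, -27.6, 186.7]
tcp_rot: [0.76, 0.65, 0.0, 0.0]
ft_force: [0.6, -0.8, -0.4]
gripper_width: 14.6
```

```bash
python3 - <<'E'
from h import *
from plant import env
s=env.sense(); print(s["ee_pos"],s["ft_force"],s["gripper_width"])
c=env.capture("scene"); np.savez("pics/s4.npz",**c); w=wristcam(env); np.savez("pics/w4.npz",**w)
a=cv2.resize(c["frame"][110:200,190:290,::-1],(400,360),interpolation=cv2.INTER_CUBIC)
b=cv2.resize(w["frame"][:,:,::-1],(400,300)); b=cv2.copyMakeBorder(b,0,60,0,0,cv2.BORDER_CONSTANT)
cv2.imwrite("pics/m4.png",np.hstack([a,b]))
E
```

```text
[503.4895827  -27.57639485 186.7358992 ] [ 0.57663485 -0.77729883 -0.37439388] 14.61038186405335
```

View pics/m4.png

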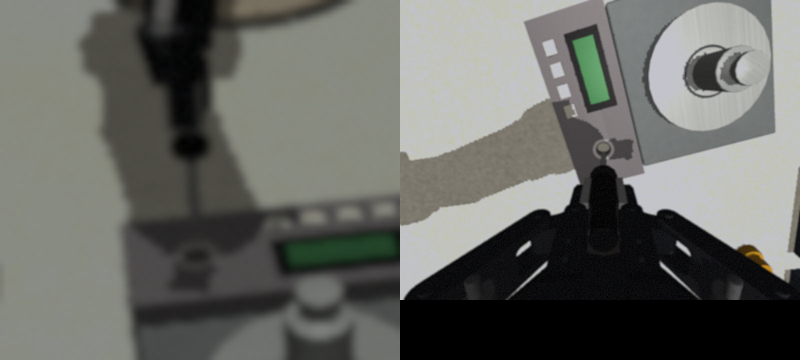

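Left: pin tip at about (195,213) above the hole at (197,256). Right: the pin reaches toward the bezel at (603,148).

```bash
python3 - <<'E'
from h import *
c=dict(np.load("pics/s4.npz")); w=dict(np.load("pics/w4.npz",allow_pickle=True))
print("tip",on_plane(c,190+195/4,110+213/4,82.5),"hole",on_plane(c,190+197/4,110+256/4,60))
print("hole w",on_plane(w,203*1.28,148*1.28,60))
b=cv2.resize(w["frame"][160:280,200:320,::-1],(600,600),interpolation=cv2.INTER_CUBIC)
cv2.imwrite("pics/w4c.png",b)
E
```

```text
tip [490.31152528 -26.95388105  82.5       ] hole [505.0333989  -26.81451794  60.        ]
hole w [503.15626454 -27.41589984  60.        ]
```

View pics/w4c.png

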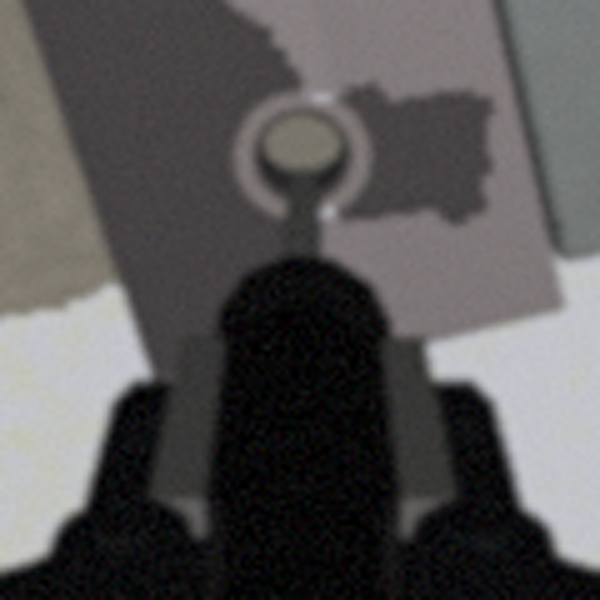

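```bash
python3 - <<'E'
from h import *
w=dict(np.load("pics/w4.npz",allow_pickle=True)); s=w["s"].item(); print(s["ee_pos"])
for v in(165,172,180): print("tip",on_plane(w,200+303/5,160+v/5,82.5))
print("hole",on_plane(w,200+303/5,160+155/5,60))
c=dict(np.load("pics/s4.npz"))
for p in([503.5,-27.6,82.5],[503.5,-27.6,120]):
    q=c["R"]@p+c["t"]; print((q[:2]/q[2]*f_of(c)+[c["cx"],c["cy"]]-[190,110])*4)
print(c["frame"][155:178,235:243].sum(2))
E
```

```text
[503.48339143 -27.71291899 186.78417218]
tip [504.42735664 -23.73167164  82.5       ]
tip [504.22851597 -25.00864811  82.5       ]
tip [504.00045713 -26.47326678  82.5       ]
hole [503.6348209  -29.08242898  60.        ]
[193.8413888  225.92191835]
[190.52107837 176.30523595]
[[213 193 161 156 182 205 219 221]
 [212 188 164 153 180 210 223 222]
 [214 191 158 152 181 206 221 225]
 [213 191 164 153 174 200 216 220]
 [212 194 164 152 168 197 213 220]
 [216 197 168 152 167 193 210 219]
 [216 202 174 153 165 191 211 217]
 [216 202 177 150 156 184 198 202]
 [202 191 169 145 145 159 172 174]
 [165 159 145 136 132 133 138 136]
 [132 130 128 128 123 121 121 117]
 [119 118 119 121 121 117 117 117]
 [114 118 118 116 118 121 116 117]
 [121 121 119 124 123 123 118 117]
 [120 122 125 128 131 130 128 126]
 [134 139 147 147 150 148 149 139]
 [153 158 159 155 155 157 157 161]
 [163 156 143 129 127 131 144 162]
 [169 137 112 106  99  99 123 154]
 [176 138 108 102 102 107 122 163]
 [169 151 140 133 132 138 150 171]
 [158 160 158 157 158 154 154 160]
 [140 143 145 146 148 144 142 146]]
```

The pin tip (about (504,-25.5)) is within the hole's tolerance; the scene estimate was off because the pin vanishes in shadow. I nudge -1.5 mm in y and go down to just above the button.

Call:
servo_tool --rows '[[[-1.6, -0.3, 5], [0, 0, 0], 0.05], [[-1.6, -0.3, 12], [0, 0, 0], 0.05], [[-1.6, -0.3, 18], [0, 0, 0], 0.05], [[-1.6, -0.3, 23], [0, 0, 0], 0.05], [[-1.6, -0.3, 28], [0, 0, 0], 0.05], [[-1.6, -0.3, 33], [0, 0, 0], 0.05], [[-1.6, -0.3, 38], [0, 0, 0], 0.05], [[-1.6, -0.3, 42], [0, 0, 0], 0.05], [[-1.6, -0.3, 43], [0, 0, 0], 0.05], [[-1.6, -0.3, 43], [0, 0, 0], 0.05]]'

```text
t: 14.38
ee_pos: [502.7, -29.4, 143.3]
tcp_rot: [0.76, 0.65, -0.0, 0.0]
ft_force: [-0.4, -0.1, -0.6]
gripper_width: 14.8
```

Call:
servo_tool --rows '[[[0, 0, 2], [0, 0, 0], 0.05], [[0, 0, 4], [0, 0, 0], 0.05], [[0, 0, 5], [0, 0, 0], 0.05], [[0, 0, 6], [0, 0, 0], 0.05], [[0, 0, 7], [0, 0, 0], 0.05], [[0, 0, 7], [0, 0, 0], 0.05], [[0, 0, 7], [0, 0, 0], 0.05]]'

```text
t: 15.25
ee_pos: [502.7, -29.4, 136.3]
tcp_rot: [0.76, 0.65, 0.0, 0.0]
ft_force: [-1.1, -0.0, 3.0]
gripper_width: 14.5
```

Call:
servo_tool --rows '[[[0, 0, 1], [0, 0, 0], 0.05], [[0, 0, 2], [0, 0, 0], 0.05], [[0, 0, 3], [0, 0, 0], 0.05], [[0, 0, 3.5], [0, 0, 0], 0.05], [[0, 0, 3.5], [0, 0, 0], 0.05], [[0, 0, 3.5], [0, 0, 0], 0.05]]'

```text
t: 16.0
ee_pos: [502.8, -29.4, 133.1]
tcp_rot: [0.76, 0.65, 0.0, 0.0]
ft_force: [-0.9, -0.2, 9.4]
gripper_width: 14.4
```

9.4 N is clearly past the 5 N of full travel, so the button is at its stop. I add a little margin and check that it holds steady.

Call:
servo_tool --rows '[[[0, 0, 0.5], [0, 0, 0], 0.05], [[0, 0, 0.5], [0, 0, 0], 0.05], [[0, 0, 0.5], [0, 0, 0], 0.05], [[0, 0, 0.5], [0, 0, 0], 0.05], [[0, 0, 0.5], [0, 0, 0], 0.05], [[0, 0, 0.5], [0, 0, 0], 0.05], [[0, 0, 0.5], [0, 0, 0], 0.05], [[0, 0, 0.5], [0, 0, 0], 0.05]]'

```text
t: 17.0
ee_pos: [502.8, -29.4, 132.9]
tcp_rot: [0.76, 0.65, 0.0, 0.0]
ft_force: [-2.1, 0.4, 13.5]
gripper_width: 14.8
```

```bash
python3 - <<'E'
from h import *
from plant import env
c=env.capture("scene"); s=env.sense(); print(s["ee_pos"],s["ft_force"],s["gripper_width"])
cv2.imwrite("pics/s5.png",cv2.resize(c["frame"][100:280,100:400,::-1],(750,450),interpolation=cv2.INTER_CUBIC))
E
```

```text
[502.82331817 -29.36980803 132.89323457] [-2.07148722 -0.35713837 13.37236085] 14.41799157642049
```

View pics/s5.png

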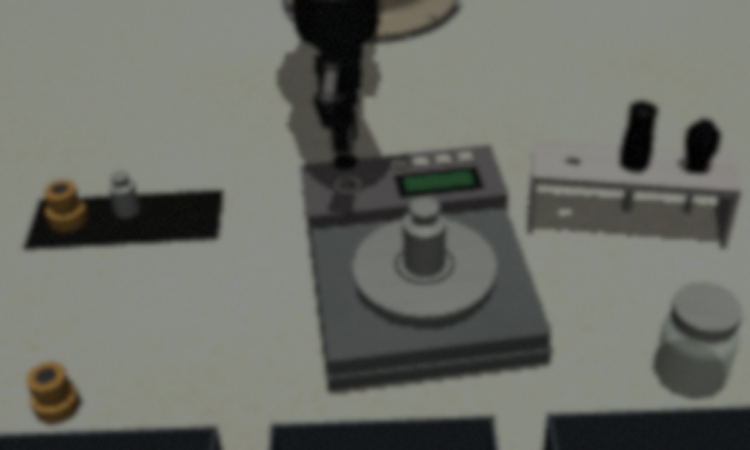

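The weight stands in the ring at (425,250), the stylus is in the console hole at (345,175), and the bystanders are unmoved. Handing in.

```bash
python3 -c "
from plant import env
print(env.finish_job()); s=env.sense(); print(s['t'],s['ee_pos'],s['ft_force'],s['gripper_width'])"
```

```text
the job is handed in; nothing more can be done
None
the job is handed in; nothing more can be done
```

I set the 500 g weight upright on the pan and let go. I then took the stylus from the rack, put its pin through the console hole and pressed the button down. I handed the job in at about 17 s, still gripping the stylus and pressing.

- **Weight:** the last picture shows it upright in the ring. By my measurements it was set down within about 2 mm of the pan's centre.
- **Button:** the push held at about 13.4 N, well past the 5 N needed. The pin tip was at about 28–29 mm, where the fully pressed button should be. The last 0.2 mm added about 4 N, so it was against the stop.
- **Stylus and other items:** the gripper held at 14.4 mm on the 16 mm handle, so it reads a little low. The other loose things looked unmoved.
- **One disagreement:** before the insertion, the scene camera put the pin tip about 13 mm off in x, because the tip was lost in shadow. I used the wrist camera's estimate instead, and the pin went in without touching the hole.

After the hand-in the robot gave no more readings, so I couldn't check the final second.

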